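# Glass bottle into the caddy, gently

### The arm

A 7-joint arm with a two-finger parallel gripper is mounted at the origin on a cart in front of the work surface, level with it; the furniture and walls round the work are solid. World frame = base frame: x ahead of the robot, y to its left, z up, the work surface at z = 0. Lengths are in m, angles in rad, forces in N, time in s.
With the tool pointing down it reaches from about 0.35 to 0.9 m from the base axis. Payload 8.1 kg.
Tool frame: the origin (TCP) lies midway between the tips of the shut fingers; the grasp point (between the pads) lies 19 mm behind it; z points along the fingers, x is the direction in which the jaws open and shut, and the axes are right-handed (so a half turn about z gives the same grasp; the last joint's range is limited). The gripper opens to 92 mm and grips with 3 to 60 N. Pads are 19 mm wide; open, the fingers measure 130 mm over their backs; the gripper's body (75 mm by 190 mm) begins 47 mm behind the grasp point.
Start: joints at [1.127, 0.434, 0.025, 1.573, -0.012, 1.134, -0.075], TCP at [0.209, -0.589, 0.194] pointing down, gripper open.
Joint ranges: [-2.62, 2.62], [-0.44, 2.09], [-1.27, 1.32], [0.08, 2.57], [-1.32, 4.46], [0.12, 2], [-2.74, 2.74]. Speed limits (rad/s): [2.22, 2.22, 3.01, 3.01, 3.14, 3.14, 3.14].

### API

Orientations are given as a rotation vector (axis times angle).
In Python, from cell import arm gives the robot as it stands.
- The arm moves only by the tool jog_arm, never from a script. Its argument "commands" is a list of rows, each an object with "translation": the shift along the tool's x, y, z in mm, a list of three; "turn": the turn, a rotation vector about the tool's x, y, z in rad, a list of three. A call has 1 to 12 rows; each row is the pose to reach, as a shift and turn from the pose commanded when the call began, along the tool's axes at that moment; what a row does not reach only later rows make up. A row lasts 1/12 s, in which the tool goes at most 41.7 mm and 7.16 degrees, less where a joint would pass 70% of its speed; a pose out of reach is approached as far as the arm can. A call with a gripper value outside its range is refused whole. "claw" is the closure, from -1 (fully open) to 1 (shut), so that 0 is half open, set as the call begins (left out, the last holds). The fingers move at their own pace and stop on an object; "grip_force" is the grip in N (left out, the last holds). Time passes only in rows, so rows that repeat a pose let the fingers close. It gives the time, the measured TCP pose, the force and the opening at its end, in the units of the state.
- arm.observe(): the state, without advancing time (a new reading comes with each control period).
- arm.get_image(name): name is "scene" or "top" or "wrist"; returns the picture (420x560x3 uint8, blue, green, red); there is no depth.
- arm.camera_info(name): a dict with "vertical_fov" (degrees; the focal length in pixels is half the picture's height over the tangent of half this angle, whatever the lens; pixels are square), "cx", "cy" (the principal point, pixels), "eye" and "rotation" of the camera in the world. Camera axes: x right, y up, looking along -z (the intrinsics and any distortion apply to the point x, -y, -z); pixel columns grow to the right and rows downward; lengths in m; the calibration is good to about 2 mm. A picture is of the moment at which its call begins: read the wrist's pose just before it. camera_info takes no time and is no camera call; for the wrist camera it gives the pose at the moment of the call.
- arm.sign_off(): hands the job in, once; it reports no verdict.
Trained networks look in the newest picture that a camera, given by its name, has taken for a name from the list of things; names that differ only in an ending like _2 or _b are one class to them, and where a whole thing is asked for, a point or a joint stands for the part that bears it (a point fixed in the world has none). Each returns a list of dicts, best first, with "confidence" (0 to 1); they miss things now and then, are a little off and sometimes report something else, mostly with a low value. They report only what shows in the picture. A call takes as long as a camera call. They do not tell look-alikes from the thing itself.
- arm.trace(camera, query): "region" (420x560 bool, what is visible of it) and "box" ([left, top, width, height] in pixels, round what is visible of it).
- arm.landmark_of(camera, query): "at" ([column, row] in pixels: a listed point, or the origin of a listed thing).
The state is a dict: "clock": time; "joints": joint angles; "dq": joint speeds; "joint_efforts": joint torques, N m; "position": TCP position; "ee_rot": TCP orientation; "force": force on the tool from outside, world axes, zero at the start; "ft_torque": the same for the moment, N m; "width": opening from 0.0 (shut) to 1.0 (fully open).
Only numpy, scipy, OpenCV 4.12 (cv2) and the standard library are available. Lean on these libraries where they do the work, as an engineer would, in place of code of your own. Each camera call takes 0.05 s, during which the arm holds its last target. There are 200 camera calls.

### The job

Stand the small slim glass bottle upright in the smaller of the two round wells of the grey bottle caddy and let go of it. Its glass is thin: hold it gently, with a grip force under 40 N, lower it until it rests on the floor of the well instead of dropping it or ramming it down, and keep it upright all the way. Leave the squat white screw jar where it stands.

Things in the scene. Friction and masses are not known exactly. Their poses are not given: they have to be found in the camera images.
- flux_bottle: The slim thin-walled amber glass bottle with a dark cap, loose: 34 mm in diameter, 85 mm tall with its 24 mm cap (straight body up to about 55 mm), 60 to 100 g. Origin at the centre of its underside, z up along its axis; it may lean up to 3 degrees as it stands. Take it round the body 35 to 50 mm above its underside, so that the fingers clear the caddy when it is set down.
- small_well (a point): Centre of the floor of the smaller well of the caddy. The caddy is a fixed grey plastic block 160 x 96 mm and 28 mm high that lies flat on the worktop at any yaw; two round wells, 54 mm and 74 mm wide, open upwards in it, both 20 mm deep, so their floors lie 8 mm above the worktop. z up; the large well's centre lies 74 mm along this point's +x.
- caddy: The grey plastic caddy itself, fixed: block 160 x 96 x 28 mm; origin at the centre of its underside, x along its length, z up. The small well's centre lies 43 mm along -x, the large well's 31 mm along +x.
- screw_jar: The squat white jar, 45 mm in diameter, 50 mm tall, loose; not to be handled. Origin at the centre of its underside. Jar, bottle and a solder reel (56 mm wide, 34 mm high) stand in a loose row from the robot's left to its right, in any order, axes at least 100 mm apart; nothing over 20 mm high stands within 80 mm in front of or behind the row.
There are look-alikes about, which are no part of the job. What is shaped like the flux_bottle but green or purple is not meant. What is shaped like the caddy but blue is not meant.

How it is judged:
At the end, for the whole second after the job is handed in: The slim bottle stands upright (within 10 degrees) and at rest in the small well, its underside no more than 5 mm above the well's floor and its axis within 15 mm of the well's (horizontal distance between flux_bottle and small_well below 0.015 m and z of flux_bottle in the frame of small_well below 0.005 m and angle between flux_bottle's own z axis and vertical below 0.175 rad and linear speed of flux_bottle below 0.02 m/s); the robot touches nothing.
It fails at once if the slim bottle is squeezed with clearly more than 40 N a finger (both fingers together over 86 N) (contact force between the fingers and flux_bottle above 86 N).
It fails at once if the slim bottle is rammed against the caddy with more than 40 N (contact force between flux_bottle and caddy above 40 N).
It fails at once if the slim bottle is dropped from more than about 10 mm (out of the fingers and faster than 0.45 m/s) (contact force between the fingers and flux_bottle below 0.2 N and linear speed of flux_bottle above 0.45 m/s).
It fails at once if the slim bottle is tipped by more than 30 degrees (angle between flux_bottle's own z axis and vertical above 0.52 rad).
It fails at once if the screw jar is moved by more than 20 mm (distance of screw_jar from where it was at the start of the episode above 0.02 m).
It also fails if it takes over 45 s, if anything falls off the work surface, if the arm or the gripper's body presses on something with over 40 N, if the wrist force passes 120 N, or if a joint passes its speed limit or range.

## Working session

There is one attempt and no reset: what is moved stays moved. The work goes in short steps, Python scripts to look and compute and a tool call to move; the robot and the scene stay as the last step left them, time stands still between calls to the robot, and variables do not carry over. Pictures are saved under pics/ and viewed, about 8 in all and at most 12, crops included, and the job is handed in when it is done.

Besides the shell and the picture viewer there is one more tool, called after "Emit:" as name([rows], argument=value, ...), one row to a line, values as JSON. jog_arm: Moves the arm, as the interface text tells. Its arguments: {"type":"object","properties":{"commands":{"type":"array","items":{"type":"object","properties":{"translation":{"type":"array","items":{"type":"number"}},"turn":{"type":"array","items":{"type":"number"}}}}},"claw":{"type":"number"},"grip_force":{"type":"number"}},"required":["commands"]}

```bash
ls; mkdir -p pics; python3 - <<'E'
from cell import arm
import cv2,numpy as np
print(arm.observe())
for n in("top","scene"):
    im=arm.get_image(n); cv2.imwrite(f"pics/{n}0.png",im); print(n,arm.camera_info(n))
    for q in("flux_bottle","small_well","caddy","screw_jar"):
        print(q,[(np.round(d["at"]),round(d["confidence"],2)) for d in arm.landmark_of(n,q)])
a=cv2.imread("pics/top0.png");b=cv2.imread("pics/scene0.png")
cv2.imwrite("pics/both.png",cv2.resize(np.vstack([a,b]),None,fx=.714,fy=.714))
E
```

```text
pics
{'clock': 0.0, 'joints': array([ 1.12741046,  0.43520596,  0.02496606,  1.57410639, -0.01158271,
        1.13401236, -0.07507431]), 'dq': array([-0.00034068,  0.00056188, -0.00102496, -0.00018183,  0.00047807,
        0.00025837,  0.00159977]), 'joint_efforts': array([-6.09999279e-04, -6.67855239e+01,  9.85014550e-01, -3.14471626e+01,
       -6.03386946e-02,  4.29551932e-02,  1.29011255e-04]), 'position': array([ 0.20863919, -0.58853853,  0.19325193]), 'ee_rot': array([-2.56529139e+00,  1.81216865e+00,  2.16769248e-03]), 'force': array([-0.26884012,  0.53327069,  0.58835186]), 'ft_torque': array([ 0.02548748, -0.00871752,  0.02934267]), 'width': 0.9957753397537407}
top {'vertical_fov': 52.86592436971171, 'cx': 279.4715175810712, 'cy': 210.5110236670247, 'eye': array([0.22049451, 0.17358608, 1.43345055]), 'rotation': array([ 0.15169348, -0.13911903, -1.56354958])}
flux_bottle [(array([397., 198.]), 0.65), (array([443., 223.]), 0.62), (array([407., 215.]), 0.6)]
small_well [(array([268., 219.]), 0.73), (array([112., 250.]), 0.64)]
caddy [(array([124., 245.]), 0.93), (array([271., 204.]), 0.72), (array([329., 219.]), 0.26)]
screw_jar [(array([331., 221.]), 0.47)]
scene {'vertical_fov': 49.59626334683464, 'cx': 270.0824311905622, 'cy': 220.09200135028675, 'eye': array([-0.50384749, -0.60471322,  0.83999124]), 'rotation': array([ 0.94351623, -0.43016778, -0.82761332])}
flux_bottle [(array([394., 285.]), 0.81), (array([394., 268.]), 0.79), (array([430., 306.]), 0.64)]
small_well [(array([264., 223.]), 0.81), (array([136., 192.]), 0.64)]
caddy [(array([148., 192.]), 0.93), (array([273., 224.]), 0.7)]
screw_jar [(array([310., 249.]), 0.72)]
```

View pics/top0.png

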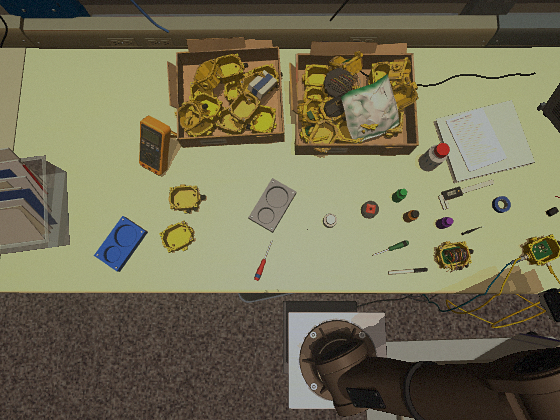

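View pics/scene0.png

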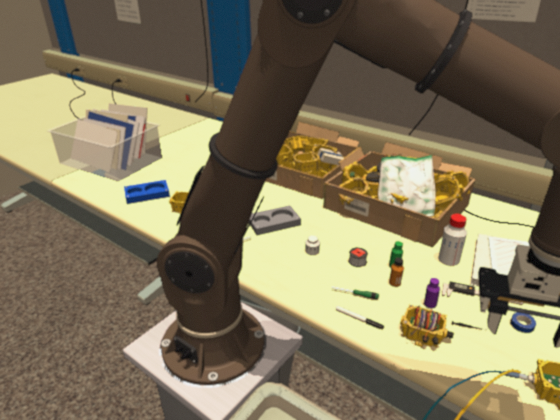

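Top view candidates: green bottle (400,195), amber (411,215), purple (446,223). For the caddy: blue (120,243), grey (271,204). I choose amber and grey, then check them in a crop.

```bash
cat > h.py <<'E'
from cell import arm
import cv2,numpy as np
from scipy.spatial.transform import Rotation as R
def cam(n):
    c=arm.camera_info(n); f=210/np.tan(np.radians(c["vertical_fov"]/2)); return c,f,R.from_rotvec(c["rotation"]).as_matrix()
def ray(n,px,z,C=None):
    c,f,M=C or cam(n)
    d=M@np.array([(px[0]-c["cx"])/f,-(px[1]-c["cy"])/f,-1]); e=np.array(c["eye"]); return e+d*(z-e[2])/d[2]
def proj(n,P,C=None):
    c,f,M=C or cam(n); p=M.T@(np.array(P)-c["eye"]); return np.array([c["cx"]-f*p[0]/p[2],c["cy"]+f*p[1]/p[2]])
E
python3 - <<'E'
from h import *
t=cv2.imread("pics/top0.png");s=cv2.imread("pics/scene0.png")
def cr(i,x,y,w,h): return cv2.resize(i[y:y+h,x:x+w],(400,300),interpolation=cv2.INTER_CUBIC)
cv2.imwrite("pics/crops.png",np.vstack([np.hstack([cr(t,380,180,80,60),cr(s,370,235,80,60)]),np.hstack([cr(t,235,175,80,60),cr(s,235,190,80,60)])]))
for n in("top","scene"):
  for q in("flux_bottle","caddy","screw_jar"):
    for d in arm.trace(n,q):
        r=d["region"]; ys,xs=np.nonzero(r); im=t if n=="top" else s
        print(n,q,round(d["confidence"],2),d["box"],np.round([xs.mean(),ys.mean()],1),np.round(im[r].mean(0)))
for n,px in(("top",(411,217)),("scene",(396,284))): print(n,ray(n,px,0))
for n,px in(("top",(268,219)),("scene",(264,223))): print(n,ray(n,px,.008))
for n,px in(("top",(271,204)),("scene",(273,224))): print(n,ray(n,px,.0))
for n,px in(("top",(331,221)),("scene",(310,249))): print(n,ray(n,px,.0))
E
```

```text
top flux_bottle 0.67 [437.0, 217.8, 16.7, 12.3] [444.  222.3] [67. 38. 66.]
top caddy 0.94 [93.9, 214.6, 51.3, 53.4] [120.3 243.5] [131.  77.  50.]
top caddy 0.77 [247.1, 178.0, 46.3, 53.5] [271.9 204.9] [108. 119. 126.]
top screw_jar 0.66 [323.0, 210.6, 15.8, 16.9] [329.4 220.5] [127. 144. 148.]
scene flux_bottle 0.71 [424.7, 276.8, 14.3, 34.6] [432.2 293.6] [ 96.  60. 100.]
scene flux_bottle 0.56 [386.1, 257.4, 17.7, 31.3] [396.9 272.5] [ 46.  86. 121.]
scene flux_bottle 0.48 [388.2, 243.4, 14.0, 21.1] [396.3 251.6] [ 53. 111.  51.]
scene caddy 0.78 [124.4, 178.7, 45.8, 28.5] [146.5 192.1] [141.  86.  55.]
scene caddy 0.65 [250.8, 206.3, 52.1, 35.3] [274.6 220.2] [108. 121. 128.]
scene screw_jar 0.63 [306.3, 234.0, 12.8, 19.3] [312.7 245.5] [141. 168. 176.]
top [ 0.46716184 -0.26626068  0.        ]
scene [ 4.66118481e-01 -2.54961490e-01 -1.11022302e-16]
top [0.45799489 0.22460545 0.008     ]
scene [0.47873132 0.23224963 0.008     ]
top [0.51199745 0.21492502 0.        ]
scene [0.5016574  0.21180614 0.        ]
top [0.45275234 0.00848962 0.        ]
scene [0.45848561 0.03026892 0.        ]
```

View pics/crops.png

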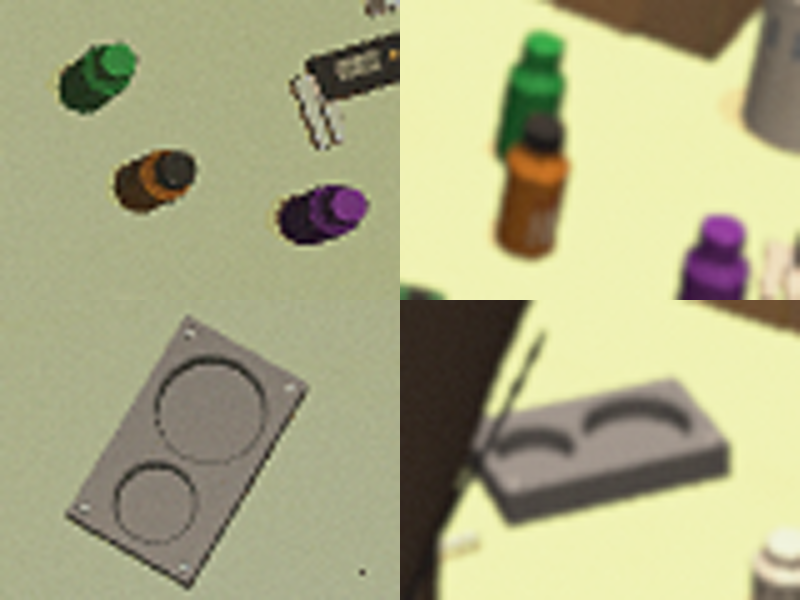

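```bash
python3 - <<'E'
from h import *
for n,px,z in(("top",(408,217.6),0),("top",(415.4,213.6),.085),("scene",(395.6,282.5),0),("scene",(398.8,259.5),.085)): print(n,ray(n,px,z))
print("well")
for n,px in(("top",(266,215.6)),("scene",(261.5,219.0))): print(n,ray(n,px,.028))
for n,px in(("top",(277,197)),("scene",(282,214.0))): print("large",n,ray(n,px,.028))
o=arm.observe(); M=R.from_rotvec(o["ee_rot"]).as_matrix(); print(M.round(3)); c=cam("wrist")[0]; print(M.T@(c["eye"]-o["position"]), (M.T@cam("wrist")[2]).round(2),c["vertical_fov"])
E
```

```text
top [ 0.46505384 -0.25587193  0.        ]
top [ 0.46371968 -0.25498338  0.085     ]
scene [ 0.4713566  -0.25124455  0.        ]
scene [ 0.46527294 -0.25188182  0.085     ]
well
top [0.46629275 0.23074179 0.028     ]
scene [0.46918007 0.23448092 0.028     ]
large top [0.53065843 0.19384433 0.028     ]
large scene [0.53536261 0.19885438 0.028     ]
[[ 0.334 -0.943  0.   ]
 [-0.943 -0.334 -0.   ]
 [ 0.     0.    -1.   ]]
[-0.00053416 -0.07804094 -0.19080491] [[ 1.   -0.    0.  ]
 [ 0.   -0.96 -0.29]
 [ 0.    0.29 -0.96]] 70.50257677752842
```

The crop shows the amber bottle with a dark cap (top px 408,217 base) and the grey caddy, with its small well at (266,216). Both cameras agree within about 5 mm: bottle ≈ (0.465, -0.254), well ≈ (0.467, 0.232). The current yaw keeps the jaws clear of the green and purple bottles. Next I move above the bottle.

Emit:
jog_arm([
  {"translation":[-10,-16,0]},
  {"translation":[-30,-48,-1]},
  {"translation":[-54,-84,-2]},
  {"translation":[-78,-120,-3]},
  {"translation":[-102,-157,-4]},
  {"translation":[-126,-194,-5]},
  {"translation":[-150,-231,-6]},
  {"translation":[-174,-267,-6]},
  {"translation":[-198,-304,-6]},
  {"translation":[-218,-335,-6]},
  {"translation":[-229,-353,-6]},
  {"translation":[-229,-353,-6]},
], claw=-1, grip_force=15)

```text
schema error: expected keys translation, turn
```

```bash
cat > look.py <<'E'
import sys
from h import *
o=arm.observe();C=cam("wrist");im=arm.get_image("wrist");cv2.imwrite(sys.argv[1],im)
print(o["position"],o["ee_rot"],o["force"],o["width"],o["clock"],proj("wrist",(.465,-.254,0),C),proj("wrist",(.465,-.254,.085),C))
np.save("C.npy",np.array([C],dtype=object),allow_pickle=True)
E
python3 look.py pics/w1.png
```

```text
[ 0.2088528  -0.58909666  0.19407921] [ 2.56577934e+00 -1.81270720e+00  1.32698713e-04] [0.96325141 0.15948714 0.4466676 ] 0.9983652482764362 0.8 [  40.65178496 -173.33544602] [ -51.41936601 -288.55631238]
```

View pics/w1.png

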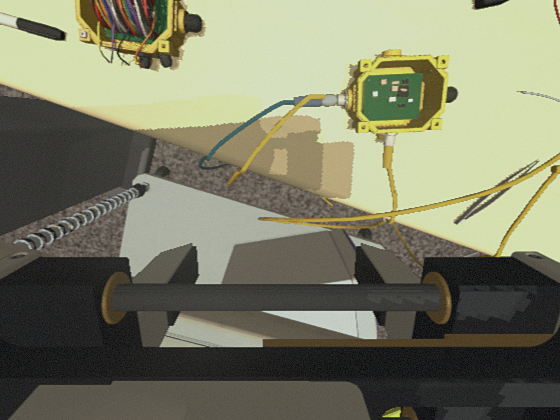

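The move was refused because every row needs a "turn". The picture only shows the start pose. I'll send it again with turns.

Emit:
jog_arm([
  {"translation":[-10,-16,0],"turn":[0,0,0]},
  {"translation":[-30,-48,-1],"turn":[0,0,0]},
  {"translation":[-54,-84,-2],"turn":[0,0,0]},
  {"translation":[-78,-120,-3],"turn":[0,0,0]},
  {"translation":[-102,-157,-4],"turn":[0,0,0]},
  {"translation":[-126,-194,-5],"turn":[0,0,0]},
  {"translation":[-150,-231,-6],"turn":[0,0,0]},
  {"translation":[-174,-267,-6],"turn":[0,0,0]},
  {"translation":[-198,-304,-6],"turn":[0,0,0]},
  {"translation":[-218,-335,-6],"turn":[0,0,0]},
  {"translation":[-229,-353,-6],"turn":[0,0,0]},
  {"translation":[-229,-353,-6],"turn":[0,0,0]},
], claw=-1, grip_force=15)

```text
clock: 1.85
position: [0.4698, -0.2481, 0.2004]
ee_rot: [-2.572, 1.798, -0.001]
force: [-0.7, 0.6, -0.6]
width: 1.003
```

```bash
python3 look.py pics/w2.png
```

```text
[ 0.4697855  -0.24808506  0.20038924] [-2.57151794e+00  1.79781867e+00 -1.19299667e-03] [-0.66222779  0.64515037 -0.55410564] 1.0026923999549275 1.85 [279.7676179  187.69976957] [280.5459979  204.39637974]
```

View pics/w2.png

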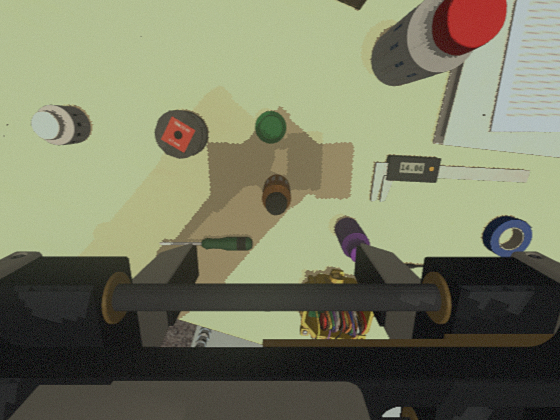

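Wrist view: amber bottle with cap at (277,203) and base at about (276,188); green at (270,126), purple at (350,237), both clear of the jaws.

```bash
python3 - <<'E'
from h import *
im=cv2.imread("pics/w2.png")[165:225,245:315]
hsv=cv2.cvtColor(im,cv2.COLOR_BGR2HSV)
o=arm.observe();M=R.from_rotvec(o["ee_rot"]).as_matrix();C=cam("wrist")
print(M.round(3))
for px,z in(((277,203),.085),((276.3,188),0)):
    P=ray("wrist",px,z,C);print(P,(M.T@(P-o["position"])*1e3).round(1))
# dark cap centroid
g=im.max(2)<60; ys,xs=np.nonzero(g); print(xs.mean()+245,ys.mean()+165,xs.min()+245,xs.max()+245,ys.min()+165,ys.max()+165,g.sum())
E
```

```text
[[ 0.341 -0.94   0.001]
 [-0.94  -0.341  0.001]
 [-0.001 -0.001 -1.   ]]
[ 0.46270002 -0.25354302  0.085     ] [  0.3   5.3 115.2]
[ 0.4604153  -0.25354122  0.        ] [ -0.4   7.6 200.2]
275.75280898876406 202.5561797752809 266 286 192 214 356
```

Emit:
jog_arm([
  {"translation":[0,0,0],"turn":[0,0,0]},
  {"translation":[0,0,0],"turn":[0,0,0]},
  {"translation":[0,0,0],"turn":[0,0,0]},
])

```text
clock: 2.15
position: [0.4641, -0.2568, 0.2]
ee_rot: [2.563, -1.816, 0.0]
force: [-0.7, 0.0, -0.2]
width: 0.997
```

```bash
python3 - <<'E'
from h import *
o=arm.observe();M=R.from_rotvec(o["ee_rot"]).as_matrix();C=cam("wrist");im=arm.get_image("wrist")
print(o["position"],M.round(3),proj("wrist",(.4622,-.2535,.085),C))
g=im[165:225,245:315].max(2)<60; ys,xs=np.nonzero(g); px=(xs.mean()+245,ys.mean()+165); P=ray("wrist",px,.085,C); print(px,P,M.T@(P-o["position"]))
for d in arm.trace("wrist","flux_bottle"): print(d["box"],d["confidence"])
E
```

```text
[ 0.46408938 -0.25684819  0.20000952] [[ 0.332 -0.943 -0.   ]
 [-0.943 -0.332 -0.001]
 [ 0.     0.001 -1.   ]] [273.13255238 198.71558396]
(np.float64(269.97333333333336), np.float64(194.97866666666667)) [ 0.46494427 -0.24900525  0.085     ] [-0.00716263 -0.0034705   0.11500472]
[258.7, 166.8, 28.8, 42.1] 0.65
[248.1, 104.6, 32.0, 32.2] 0.6
[327.7, 209.5, 38.2, 48.5] 0.57
```

Emit:
jog_arm([
  {"translation":[-2,-1,10],"turn":[0,0,0]},
  {"translation":[-4,-2,25],"turn":[0,0,0]},
  {"translation":[-6,-3,40],"turn":[0,0,0]},
  {"translation":[-6,-3,55],"turn":[0,0,0]},
  {"translation":[-6,-3,65],"turn":[0,0,0]},
  {"translation":[-6,-3,70],"turn":[0,0,0]},
  {"translation":[-6,-3,70],"turn":[0,0,0]},
  {"translation":[-6,-3,70],"turn":[0,0,0]},
  {"translation":[-6,-3,70],"turn":[0,0,0]},
  {"translation":[-6,-3,70],"turn":[0,0,0]},
])

```text
clock: 3.08
position: [0.4664, -0.2489, 0.1308]
ee_rot: [-2.566, 1.813, -0.002]
force: [-0.1, 0.4, 0.2]
width: 1.003
```

```bash
python3 - <<'E'
from h import *
o=arm.observe();M=R.from_rotvec(o["ee_rot"]).as_matrix();C=cam("wrist");im=arm.get_image("wrist")
print(o["position"],o["ee_rot"],o["dq"].round(3))
cv2.imwrite("pics/w3.png",im)
for h in (.085,0): print(proj("wrist",(.465,-.25,h),C))
cv2.imwrite("pics/w3c.png",cv2.resize(im[120:270,180:380],(800,600)))
E
```

```text
[ 0.4664257  -0.24890964  0.13078984] [-2.56560856e+00  1.81268543e+00 -2.23475139e-03] [-0.002 -0.001 -0.001  0.003  0.    -0.001  0.001]
[277.45112075 220.5959551 ]
[277.07071425 196.28064701]
```

View pics/w3c.png

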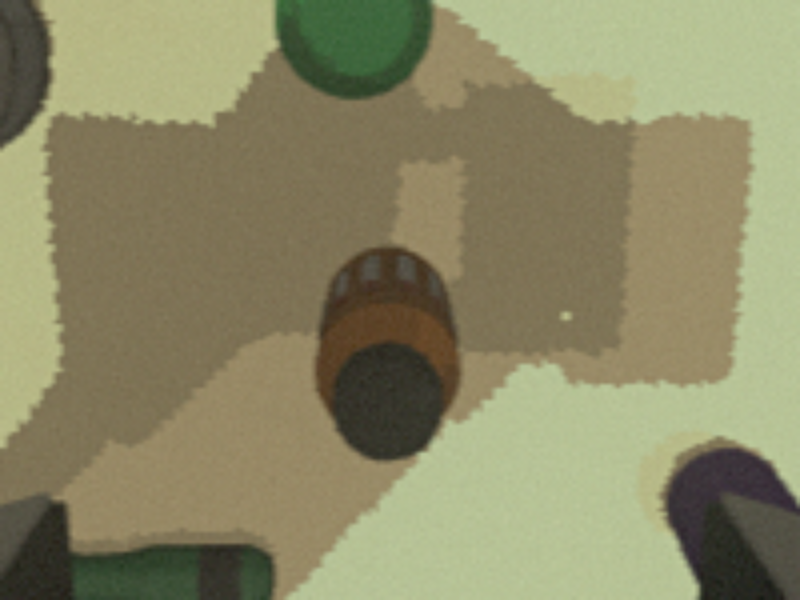

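The crop shows the cap centred at (277,220.5) full-image, matching the prediction for (0.465, -0.250). I'll descend and grip.

Emit:
jog_arm([
  {"translation":[0,1,10],"turn":[0,0,0]},
  {"translation":[0.5,1.5,25],"turn":[0,0,0]},
  {"translation":[0.5,1.5,42],"turn":[0,0,0]},
  {"translation":[0.5,1.5,58],"turn":[0,0,0]},
  {"translation":[0.5,1.5,73],"turn":[0,0,0]},
  {"translation":[0.5,1.5,86],"turn":[0,0,0]},
  {"translation":[0.5,1.5,95],"turn":[0,0,0]},
  {"translation":[0.5,1.5,101],"turn":[0,0,0]},
  {"translation":[0.5,1.5,104],"turn":[0,0,0]},
  {"translation":[0.5,1.5,104],"turn":[0,0,0]},
  {"translation":[0.5,1.5,104],"turn":[0,0,0]},
  {"translation":[0.5,1.5,104],"turn":[0,0,0]},
])

```text
clock: 4.13
position: [0.4651, -0.2498, 0.0267]
ee_rot: [-2.566, 1.813, -0.002]
force: [0.4, -0.2, 0.4]
width: 1.002
```

Emit:
jog_arm([
  {"translation":[0,0,0],"turn":[0,0,0]},
  {"translation":[0,0,0],"turn":[0,0,0]},
  {"translation":[0,0,0],"turn":[0,0,0]},
  {"translation":[0,0,0],"turn":[0,0,0]},
  {"translation":[0,0,0],"turn":[0,0,0]},
  {"translation":[0,0,0],"turn":[0,0,0]},
  {"translation":[0,0,0],"turn":[0,0,0]},
  {"translation":[0,0,0],"turn":[0,0,0]},
  {"translation":[0,0,0],"turn":[0,0,0]},
  {"translation":[0,0,0],"turn":[0,0,0]},
  {"translation":[0,0,0],"turn":[0,0,0]},
  {"translation":[0,0,0],"turn":[0,0,0]},
], claw=1, grip_force=15)

```text
clock: 5.13
position: [0.4646, -0.2496, 0.026]
ee_rot: [2.566, -1.813, -0.0]
force: [-0.4, -0.3, 0.5]
width: 0.339
```

Emit:
jog_arm([
  {"translation":[0,0,-4],"turn":[0,0,0]},
  {"translation":[0,0,-12],"turn":[0,0,0]},
  {"translation":[0,0,-24],"turn":[0,0,0]},
  {"translation":[0,0,-38],"turn":[0,0,0]},
  {"translation":[0,0,-52],"turn":[0,0,0]},
  {"translation":[0,0,-66],"turn":[0,0,0]},
  {"translation":[0,0,-78],"turn":[0,0,0]},
  {"translation":[0,0,-86],"turn":[0,0,0]},
  {"translation":[0,0,-90],"turn":[0,0,0]},
  {"translation":[0,0,-90],"turn":[0,0,0]},
  {"translation":[0,0,-90],"turn":[0,0,0]},
  {"translation":[0,0,-90],"turn":[0,0,0]},
])

```text
clock: 6.13
position: [0.4641, -0.2494, 0.1154]
ee_rot: [2.566, -1.812, -0.002]
force: [0.5, -0.2, -0.7]
width: 0.341
```

```bash
python3 look.py pics/w4.png; python3 - <<'E'
from h import *
s=arm.get_image("scene");w=cv2.imread("pics/w4.png")
cv2.imwrite("pics/held.png",np.hstack([cv2.resize(w[130:310,160:400],(400,300)),cv2.resize(s[180:300,340:500],(400,300))]))
E
```

```text
[ 0.46412815 -0.24940891  0.11538649] [ 2.56568501e+00 -1.81247080e+00 -1.76248688e-03] [ 0.54190457 -0.22116192 -0.68215388] 0.34101923436626247 6.1333 [281.14010062 198.67802634] [282.76520064 225.58221857]
```

View pics/held.png

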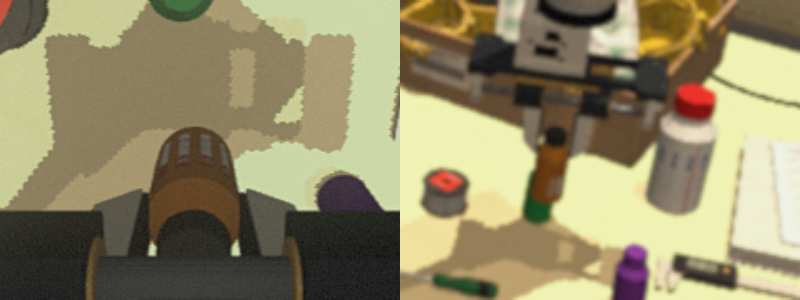

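Wrist and scene crops show the amber bottle held upright between the fingers. I'll travel to a point short of the small well.

Emit:
jog_arm([
  {"translation":[-6,-1,0],"turn":[0,0,0]},
  {"translation":[-18,-4,0],"turn":[0,0,0]},
  {"translation":[-36,-8,0],"turn":[0,0,0]},
  {"translation":[-58,-13,0],"turn":[0,0,0]},
  {"translation":[-82,-18,0],"turn":[0,0,0]},
  {"translation":[-106,-24,0],"turn":[0,0,0]},
  {"translation":[-130,-29,0],"turn":[0,0,0]},
  {"translation":[-154,-35,0],"turn":[0,0,0]},
  {"translation":[-178,-40,0],"turn":[0,0,0]},
  {"translation":[-202,-45,0],"turn":[0,0,0]},
  {"translation":[-226,-51,0],"turn":[0,0,0]},
  {"translation":[-250,-56,0],"turn":[0,0,0]},
])

```text
clock: 7.23
position: [0.4329, 0.0069, 0.116]
ee_rot: [-2.567, 1.811, 0.0]
force: [0.7, 0.2, -0.8]
width: 0.341
```

Emit:
jog_arm([
  {"translation":[-24,-5,0],"turn":[0,0,0]},
  {"translation":[-48,-11,0],"turn":[0,0,0]},
  {"translation":[-72,-16,0],"turn":[0,0,0]},
  {"translation":[-96,-22,0],"turn":[0,0,0]},
  {"translation":[-120,-27,0],"turn":[0,0,0]},
  {"translation":[-143,-32,0],"turn":[0,0,0]},
  {"translation":[-163,-37,0],"turn":[0,0,0]},
  {"translation":[-178,-40,0],"turn":[0,0,0]},
  {"translation":[-187,-42,0],"turn":[0,0,0]},
  {"translation":[-191,-43,0],"turn":[0,0,0]},
  {"translation":[-191,-43,0],"turn":[0,0,0]},
  {"translation":[-191,-43,0],"turn":[0,0,0]},
])

```text
clock: 8.23
position: [0.4104, 0.1984, 0.1159]
ee_rot: [2.565, -1.813, 0.0]
force: [-0.7, 0.8, -1.2]
width: 0.341
```

Emit:
jog_arm([
  {"translation":[0,0,0],"turn":[0,0,0]},
  {"translation":[0,0,0],"turn":[0,0,0]},
  {"translation":[0,0,0],"turn":[0,0,0]},
])

```text
clock: 8.48
position: [0.4108, 0.1983, 0.116]
ee_rot: [2.564, -1.814, 0.0]
force: [0.5, -0.4, 0.2]
width: 0.336
```

```bash
python3 look.py pics/w5.png; python3 - <<'E'
from h import *
print(proj("wrist",(.467,.232,.028)),[ (d["at"],d["confidence"],ray("wrist",d["at"],.008)) for d in arm.landmark_of("wrist","small_well")])
E
```

```text
[0.41075895 0.19830925 0.11597907] [ 2.56440278e+00 -1.81430593e+00  2.87859417e-04] [ 0.50071776 -0.38743002  0.18462251] 0.3359082677054092 8.4833 [659.83170254 281.03189979] [778.4772149  330.38862865]
[262.67076292 137.24295753] [([261.9, 130.9], 0.76, array([0.47116804, 0.23530658, 0.008     ]))]
```

View pics/w5.png

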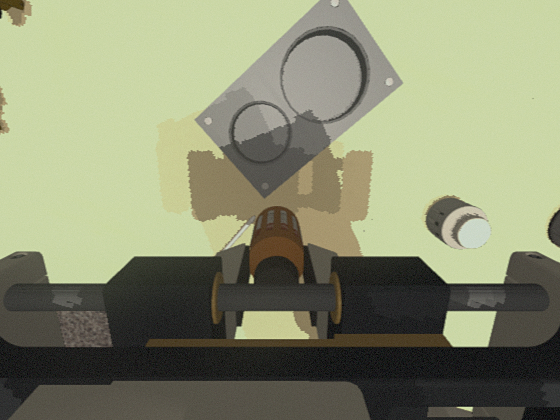

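Wrist view: small well rim centred at about (261,131.5), large well (324,75), jar (460,222); the bottle is held with its base at about (276,215).

```bash
python3 - <<'E'
from h import *
o=arm.observe();M=R.from_rotvec(o["ee_rot"]).as_matrix()
P=ray("wrist",(261,131.5),.028); print(P,ray("wrist",(324,75),.028),(M.T@(P-o["position"])*1e3).round(1))
for z in(.0,.008):
  print(proj("wrist",o["position"]+[0,0,-.027]),proj("wrist",o["position"]+[0,0,-.027]+[.017*.94,.017*.34,0]))
E
```

```text
[0.47126254 0.23522923 0.028     ] [0.5339721  0.19907617 0.028     ] [-14.4 -69.3  88. ]
[276.9069181  226.16231537] [276.76046497 205.11552519]
[276.9069181  226.16231537] [276.76046497 205.11552519]
```

Emit:
jog_arm([
  {"translation":[-1,-6,0],"turn":[0,0,0]},
  {"translation":[-4,-18,0],"turn":[0,0,0]},
  {"translation":[-7,-34,0],"turn":[0,0,0]},
  {"translation":[-10,-50,0],"turn":[0,0,0]},
  {"translation":[-13,-62,0],"turn":[0,0,0]},
  {"translation":[-14.5,-69,0],"turn":[0,0,0]},
  {"translation":[-14.5,-69,0],"turn":[0,0,0]},
  {"translation":[-14.5,-69,8],"turn":[0,0,0]},
  {"translation":[-14.5,-69,20],"turn":[0,0,0]},
  {"translation":[-14.5,-69,32],"turn":[0,0,0]},
  {"translation":[-14.5,-69,42],"turn":[0,0,0]},
  {"translation":[-14.5,-69,48],"turn":[0,0,0]},
])

```text
clock: 9.58
position: [0.4695, 0.2349, 0.0665]
ee_rot: [2.564, -1.811, -0.001]
force: [-0.4, -0.0, -0.5]
width: 0.339
```

```bash
python3 - <<'E'
from h import *
o=arm.observe(); print(o["position"],o["force"],o["width"])
w=arm.get_image("wrist");t=arm.get_image("top")
cv2.imwrite("pics/pre.png",np.hstack([cv2.resize(w[130:310,160:400],(400,300)),cv2.resize(t[175:235,235:315],(400,300))]))
E
```

```text
[0.46953975 0.23492722 0.06650168] [-0.40365457 -0.00141156 -0.53685144] 0.33859189832927794
```

View pics/pre.png

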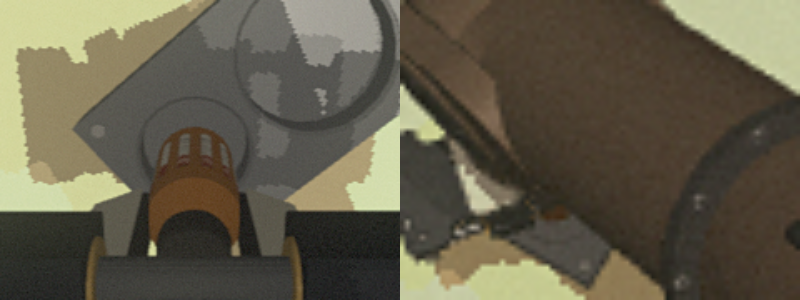

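Just above the well, the rim (centre column 195) and bottle (194.5) line up; front-to-back the bottle is about 2 mm short. I'll correct that and lower gently.

Emit:
jog_arm([
  {"translation":[0,-1,1],"turn":[0,0,0]},
  {"translation":[0,-1.5,4],"turn":[0,0,0]},
  {"translation":[0,-1.5,7],"turn":[0,0,0]},
  {"translation":[0,-1.5,10],"turn":[0,0,0]},
  {"translation":[0,-1.5,13],"turn":[0,0,0]},
  {"translation":[0,-1.5,16],"turn":[0,0,0]},
  {"translation":[0,-1.5,19],"turn":[0,0,0]},
  {"translation":[0,-1.5,22],"turn":[0,0,0]},
  {"translation":[0,-1.5,24],"turn":[0,0,0]},
  {"translation":[0,-1.5,26],"turn":[0,0,0]},
  {"translation":[0,-1.5,27],"turn":[0,0,0]},
  {"translation":[0,-1.5,27],"turn":[0,0,0]},
])

```text
clock: 10.68
position: [0.4721, 0.2363, 0.0408]
ee_rot: [2.566, -1.812, -0.0]
force: [0.3, -0.5, 0.3]
width: 0.338
```

Emit:
jog_arm([
  {"translation":[0,0,0.5],"turn":[0,0,0]},
  {"translation":[0,0,1],"turn":[0,0,0]},
  {"translation":[0,0,1.5],"turn":[0,0,0]},
  {"translation":[0,0,2],"turn":[0,0,0]},
  {"translation":[0,0,2],"turn":[0,0,0]},
])

```text
clock: 11.1
position: [0.4722, 0.2363, 0.039]
ee_rot: [2.566, -1.813, 0.0]
force: [0.6, 0.0, -0.5]
width: 0.338
```

Emit:
jog_arm([
  {"translation":[0,0,0.5],"turn":[0,0,0]},
  {"translation":[0,0,1],"turn":[0,0,0]},
  {"translation":[0,0,1],"turn":[0,0,0]},
])

```text
clock: 11.35
position: [0.4722, 0.2363, 0.0379]
ee_rot: [2.566, -1.813, -0.0]
force: [-0.3, -0.3, -0.7]
width: 0.339
```

Contact is expected at about 0.0345. I'll carry on in small steps.

Emit:
jog_arm([
  {"translation":[0,0,0.5],"turn":[0,0,0]},
  {"translation":[0,0,1],"turn":[0,0,0]},
  {"translation":[0,0,1.5],"turn":[0,0,0]},
  {"translation":[0,0,2],"turn":[0,0,0]},
  {"translation":[0,0,2],"turn":[0,0,0]},
])

```text
clock: 11.77
position: [0.4721, 0.2363, 0.0359]
ee_rot: [2.566, -1.813, -0.0]
force: [0.6, 0.0, -0.5]
width: 0.338
```

Emit:
jog_arm([
  {"translation":[0,0,0.5],"turn":[0,0,0]},
  {"translation":[0,0,0.8],"turn":[0,0,0]},
  {"translation":[0,0,0.8],"turn":[0,0,0]},
])

```text
clock: 12.02
position: [0.4721, 0.2363, 0.0351]
ee_rot: [2.566, -1.813, -0.0]
force: [-0.5, -0.2, -1.6]
width: 0.337
```

Emit:
jog_arm([
  {"translation":[0,0,0.4],"turn":[0,0,0]},
  {"translation":[0,0,0.7],"turn":[0,0,0]},
  {"translation":[0,0,0.7],"turn":[0,0,0]},
])

```text
clock: 12.27
position: [0.4722, 0.2364, 0.0345]
ee_rot: [2.566, -1.813, 0.0]
force: [-0.0, -0.1, 0.5]
width: 0.337
```

Emit:
jog_arm([
  {"translation":[0,0,0.4],"turn":[0,0,0]},
  {"translation":[0,0,0.6],"turn":[0,0,0]},
  {"translation":[0,0,0.6],"turn":[0,0,0]},
])

```text
clock: 12.52
position: [0.4723, 0.2364, 0.034]
ee_rot: [-2.566, 1.813, -0.0]
force: [0.2, -0.3, 0.4]
width: 0.341
```

Emit:
jog_arm([
  {"translation":[0,0,0.4],"turn":[0,0,0]},
  {"translation":[0,0,0.4],"turn":[0,0,0]},
  {"translation":[0,0,0.4],"turn":[0,0,0]},
])

```text
clock: 12.77
position: [0.4724, 0.2365, 0.0338]
ee_rot: [-2.565, 1.812, -0.001]
force: [-0.3, -1.6, 5.3]
width: 0.339
```

Contact felt (5.3 N up, descent stopped), so the bottle rests on the floor. Release.

Emit:
jog_arm([
  {"translation":[0,0,0],"turn":[0,0,0]},
  {"translation":[0,0,0],"turn":[0,0,0]},
  {"translation":[0,0,0],"turn":[0,0,0]},
  {"translation":[0,0,0],"turn":[0,0,0]},
  {"translation":[0,0,0],"turn":[0,0,0]},
  {"translation":[0,0,0],"turn":[0,0,0]},
  {"translation":[0,0,0],"turn":[0,0,0]},
  {"translation":[0,0,0],"turn":[0,0,0]},
], claw=-0.7)

```text
clock: 13.43
position: [0.4722, 0.2363, 0.0335]
ee_rot: [2.566, -1.813, -0.0]
force: [0.3, 0.3, 0.2]
width: 0.836
```

Emit:
jog_arm([
  {"translation":[0,0,-4],"turn":[0,0,0]},
  {"translation":[0,0,-12],"turn":[0,0,0]},
  {"translation":[0,0,-24],"turn":[0,0,0]},
  {"translation":[0,0,-38],"turn":[0,0,0]},
  {"translation":[0,0,-54],"turn":[0,0,0]},
  {"translation":[0,0,-70],"turn":[0,0,0]},
  {"translation":[0,0,-86],"turn":[0,0,0]},
  {"translation":[0,0,-102],"turn":[0,0,0]},
  {"translation":[0,0,-114],"turn":[0,0,0]},
  {"translation":[0,0,-120],"turn":[0,0,0]},
  {"translation":[0,0,-120],"turn":[0,0,0]},
  {"translation":[0,0,-120],"turn":[0,0,0]},
])

```text
clock: 14.43
position: [0.4722, 0.2363, 0.1536]
ee_rot: [-2.566, 1.813, -0.0]
force: [0.0, -0.8, 0.1]
width: 0.849
```

```bash
python3 - <<'E'
from h import *
o=arm.observe(); print(o["position"],o["force"],o["width"])
w=arm.get_image("wrist");t=arm.get_image("scene")
for P in((.4713,.2352,.028),(.472,.236,.008),(.472,.236,.093)): print(proj("wrist",P))
cv2.imwrite("pics/end.png",np.hstack([cv2.resize(w[120:270,180:380],(400,300)),cv2.resize(t[160:280,200:360],(400,300))]))
E
```

```text
[0.47219836 0.23628221 0.15362549] [ 0.01755589 -0.76842607  0.13626676] 0.8488572913318706
[277.24185766 196.40860293]
[276.73160176 191.4314128 ]
[276.91590202 213.26882554]
```

View pics/end.png

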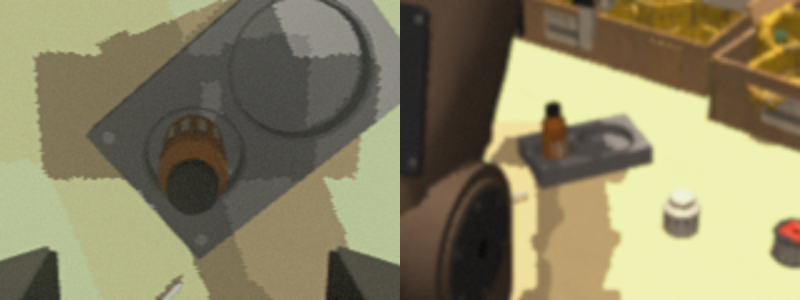

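The bottle stands upright in the small well. Its cap is at (276,213), against a predicted (277,213) for a centred, seated bottle. The jar hasn't moved.

```bash
python3 -c "
from cell import arm; print(arm.sign_off())"
```

```text
the job is handed in; nothing more can be done
None
```

The amber bottle is standing upright in the small well of the grey caddy, released, and the job is handed in at about 14.5 s of the 45 s.

I gripped it at 15 N about 45 mm above its underside and carried it upright. I lowered it in sub-millimetre steps until I felt about 5 N of contact, then let go and raised the tool about 120 mm clear.

**Last checks:**
- The cap showed at pixel (276, 213), against (277, 213) predicted for a bottle seated and centred in the well. That puts it within a few millimetres and upright.
- The wrist force was near zero after release, so the robot was touching nothing.
- In the scene picture the jar stands where it was; I checked this by eye only.

**What didn't go to plan:**
- The first move was refused because its rows lacked a "turn".
- The fingers closed to about 31 mm on the 34 mm bottle, narrower than expected. The hold was secure all the way.
- The first estimates from the two fixed cameras differed by about 5 mm, and wrist-camera views from closer settled it.

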